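# Hang the wet leaf beside its twin on the drying rail

### The job

The freshly lacquered carved leaf on the waiting stand has to dry in the same bay of the drying rail as its twin leaf (not in the bay with the tassel): unhook it and hook it on the rail by its hanger, centred on that bay's brass pointer. Where the twin is in the way, slide it along the bar to whichever side has room, without lifting it off, so that in the end there are at least 20 mm of air between the two leaves. The lacquer is wet, so nothing may touch the leaf itself; leave the tassel and everything else on the bench where they are.

Things in the scene. Friction and masses are not known exactly. Their poses are not given: they have to be found in the camera images.
- wet_hanger: Hanger of the wet leaf, at first on the waiting stand. Steel saddle: inverted V (90 degrees inside, 38 wide at its open bottom, reaching 8 below the axis; 50 long along y) over a 12 mm bar, a tab above, a strap below. Origin: on the axis of the bar it hangs on, at the middle of the saddle; z up, y along the bar.
- wet_tab (a point): Middle of the flat vertical steel tab on top of wet_hanger, 34 above the hanger origin. The tab is 10 thick (x), 44 wide (y), 42 tall, from 13 to 55 above the bar axis: the place to grip (fingers in front and behind, closing along x) or to push sideways.
- wet_strap (a point): Bottom of the hanger strap, 50 under the hanger origin. The strap, 24 wide, drops from the saddle on its -x side, 20 out from the axis, and bends back under the bar to carry the leaf: a hook open to +x. So it cannot go straight up: to unhook, lift 18 to 38, then move at least 35 to -x (of the hanger), clear of the bar; hook on in reverse, coming from -x.
- twin_tab (a point): Middle of the same tab on twin_hanger, 34 above its origin.
- wet_leaf: The freshly lacquered (wet) leaf itself, fixed rigidly to wet_hanger. Carved dark-wood leaf, point down, 72 wide (y), 18 thick (x), 84 tall, with lobes either side of a midrib; lowest point 136 below the bar axis. Origin: middle of its top edge, 52 below the hanger origin.
- twin_hanger: The same kind of hanger, with the dry twin leaf of identical shape (72 wide, lowest point 136 below the axis), hanging in one of the two bays of the rail. Origin and axes as for wet_hanger.
- tassel_hanger: The same kind of hanger, with a carved tassel (round, knob above a flared skirt, 44 diameter, 88 tall) instead of a leaf, hanging in the other bay. Origin and axes as for wet_hanger.
- rail: Drying rail: steel bar, 12 diameter, 620 long, along its y, axis 200 above the bench. Origin: on the bench under the middle of the bar. A wooden lath, top at 180, runs 65 behind (+x) the bar.
- mid_bracket (a point): Where the middle one of three brackets meets the bar, on the bar axis. Brackets come from behind (+x) at y = -300, 0, +300 of the rail, 12 wide, tops 205 above the bench, on posts 55 behind the bar. They part the rail into a left (+y) and a right (-y) bay; a hanger origin can slide from 32 to 268 to either side of this point.
- mark_left: Brass pointer clipped to the lath in the left bay (y > 0 of the rail); 16 wide, tapering tongue pointing at the bar at 184 height, ending 30 behind the bar axis. Origin: on the bench under the bar axis, straight in front of the pointer; same axes as the rail.
- mark_right: The same pointer in the right bay (y < 0 of the rail). Origin likewise.
- stand: Waiting stand: short bar, 12 diameter, along its y, axis 200 above the bench, 90 free between two arms that come from a post behind (+x, 48 from the bar). Origin: on the bench under the middle of the bar.
- stain_bottle: Amber glass stain bottle standing upright near the waiting stand, 50 diameter, 165 tall; origin under its centre. Bystander.
- wax_tin: Low round metal wax tin under the left part of the rail, 68 diameter, 45 tall; origin under its centre. Bystander.
- bun_foot: Turned dark wooden furniture foot under the right part of the rail, 66 diameter, 52 tall; origin under its centre. Bystander.
- brush: Brush lying beyond the rail, flat on the bench, under 30 tall; origin at its underside. Bystander.
- sanding_block: Cork sanding block, 100 x 60 x 35 tall, on the left of the bench; origin under its centre. Bystander.
- mallet: Wooden hammer lying beyond the rail, under 40 tall; origin at its underside. Bystander.
- rosette: Round carved wooden rosette lying flat on the right of the bench, 68 diameter, 24 tall; origin under its centre. Bystander.
Mind the look-alikes: they are no part of the job. What is shaped like the wet_hanger but green is not meant. Leave any purple look-alike of the twin_hanger alone.

How it is judged:
At the end, for the whole second after the job is handed in: The wet leaf hangs from the rail by its hanger, upright (within 0.15 rad) and at rest, in the bay where the twin leaf hangs, its middle within 10 mm of that bay's pointer; the twin hangs on the rail too, at rest, with its middle at least 89 mm from the wet leaf's (both leaves are 72 wide) (x of wet_hanger in the frame of rail between -0.006 and 0.006 m and height (world z) of wet_hanger between 0.194 and 0.206 m and angle between each of wet_hanger, twin_hanger's own z axis and vertical below 0.15 rad and linear speed of each of wet_hanger, twin_hanger below 0.02 m/s and angular speed of each of wet_hanger, twin_hanger below 0.3 rad/s and x of twin_hanger in the frame of rail between -0.006 and 0.006 m and height (world z) of twin_hanger between 0.194 and 0.206 m and ((y of twin_hanger in the frame of rail above 0 m and y of wet_hanger in the frame of mark_left between -0.01 and 0.01 m) or (y of twin_hanger in the frame of rail below 0 m and y of wet_hanger in the frame of mark_right between -0.01 and 0.01 m)) and distance between wet_hanger and twin_hanger above 0.089 m); the robot touches nothing.
It fails at once if something touches the wet leaf itself (contact force between wet_leaf and anything else above 0.3 N).
It fails at once if the twin's hanger is lifted off the bar (more than 15 mm up) or knocked off (height (world z) of twin_hanger above 0.215 m or height (world z) of twin_hanger below 0.185 m).
It fails at once if the tassel is moved more than 15 mm (distance of tassel_hanger from where it was at the start of the episode above 0.015 m).
It fails at once if a bystander on the bench is moved more than 20 mm (distance of any of stain_bottle, wax_tin, bun_foot, brush, sanding_block, mallet, rosette from where it was at the start of the episode above 0.02 m).
It also fails if it takes over 58 s, if anything falls off the work surface, if the arm or the gripper's body presses on something with over 40 N, if the wrist force passes 120 N, or if a joint passes its speed limit or range.

### The arm

A 6-joint arm with a two-finger parallel gripper is mounted at the origin on the work surface. World frame = base frame: x ahead of the robot, y to its left, z up, the work surface at z = 0. Lengths are in m, angles in rad, forces in N, time in s.
With the tool pointing down it reaches from about 0.375 to 0.975 m from the base axis. Payload 3.8 kg.
Tool frame: the origin (TCP) lies where the fingers leave the gripper's body, on its centre line; the fingertips stand 73 mm ahead of it and the grasp point (between the pads) lies 54 mm ahead of it; z points along the fingers, y is the line along which they close (so a half turn about z gives the same grasp; the last joint's range is limited). The gripper opens to 85 mm and grips with 20 to 120 N. Pads are 22 mm wide; open, the fingers measure 114 mm over their backs; the gripper's body (76 mm by 85 mm) begins 54 mm behind the grasp point. The pads swing forward as they close: fully open they stand 13 mm farther back than shut.
Start: joints at [-1.332, 0.264, 1.604, -0, 1.274, -0.037], TCP at [0.184, -0.649, 0.304] pointing down, gripper open.
Joint ranges: [-2.63, 2.63], [-0.94, 2.18], [0.31, 2.57], [-1.31, 4.45], [0, 2.66], [-2.55, 2.55]. Speed limits (rad/s): [2.57, 2.57, 3.14, 3.14, 3.14, 3.14].

### API

Orientations are given as a rotation vector (axis times angle).
In Python, from workcell import read_state, viewer, bot gives the robot as it stands.
- The arm moves only by the tool jog_arm, never from a script. Its argument "increments" is a list that holds one entry, the list of rows, each a list of 7 numbers: the shift along the tool's x, y, z in units of 30 mm (1.0 is 30 mm), then the turn, a rotation vector about the tool's x, y, z in units of 6 degrees (1.0 is 6 degrees), then the opening, from -1 (shut) to 1 (fully open). A call has exactly 5 rows; each row shifts and turns the commanded pose from where the row before left it, along the tool's axes as they then stand; what a row does not reach is not made up. A row lasts 1/12 s, in which the tool goes at most 41.7 mm and 7.16 degrees, less where a joint would pass 70% of its speed; a pose out of reach is approached as far as the arm can. A call is refused whole if a number of a shift passes 1 or a number of a turn 1, either way. A call with a gripper value outside its range is refused whole. The fingers move at their own pace and stop on an object; "force" is the grip in N (left out, the last holds). Time passes only in rows, so rows that do not move let the fingers close, or fill a call up. It gives the time, the measured TCP pose, the force, the opening and the grip force at its end, in the units of the state.
- read_state(): the state, without advancing time (a new reading comes with each control period).
- viewer.read_camera(name): name is "side" or "top"; returns (picture, depth): 420x560x3 uint8, blue, green, red; 420x560 float32, m along the optical axis (not along the pixel's ray), 0 where there is no reading.
- viewer.camera_params(name): a dict with "fx", "fy", "cx", "cy" (pixels), "R" (3x3) and "t" (3): a world point X has camera coordinates R X + t. Camera axes: x right, y down, z forward; pixel columns grow to the right and rows downward; lengths in m; the calibration is good to about 2 mm. A picture is of the moment at which its call begins. camera_params takes no time and is no camera call.
- bot.finish_job(): hands the job in; it is judged then, once.
The state is a dict: "time": time; "q": joint angles; "joint_vel": joint speeds; "joint_torque": joint torques, N m; "tool_pos": TCP position; "tcp_rot": TCP orientation; "wrist_force": force on the tool from outside, world axes, zero at the start; "torque": the same for the moment, N m; "width": opening from 0.0 (shut) to 1.0 (fully open); "grip_force": force on a finger pad.
Only numpy, scipy, OpenCV 4.12 (cv2) and the standard library are available. Lean on these libraries where they do the work, as an engineer would, in place of code of your own. Each camera call takes 0.05 s, during which the arm holds its last target. There are 200 camera calls.

## Working session

There is one attempt and no reset: what is moved stays moved. The work goes in short steps, Python scripts to look and compute and a tool call to move; the robot and the scene stay as the last step left them, time stands still between calls to the robot, and variables do not carry over. Pictures are saved under pics/ and viewed, at most 12 in all, crops included, and the job is handed in when it is done.

Besides the shell and the picture viewer there is one more tool, called after "Emit:" in YAML: its name, and indented under it one key for each argument. jog_arm: Moves the arm, as the interface text tells. Its arguments: {"type":"object","properties":{"increments":{"type":"array","items":{"type":"array","items":{"type":"array","items":{"type":"number"}}}},"force":{"type":"number"}},"required":["increments"]}

```bash
mkdir -p pics
python3 - <<'E'
from workcell import read_state, viewer
import cv2, numpy as np
print(read_state())
for n in("side","top"):
    p,d=viewer.read_camera(n); cv2.imwrite(f"pics/{n}0.png",p); np.savez(f"{n}0.npz",p=p,d=d,**viewer.camera_params(n)); print(viewer.camera_params(n))
E
```

```text
{'time': 0.0, 'q': array([-1.33189199e+00,  2.64757771e-01,  1.60539143e+00,  2.82449115e-05,
        1.27370099e+00, -3.68912630e-02]), 'joint_vel': array([-0.00032268,  0.00073106, -0.00184728, -0.00031463, -0.00024179,
        0.00080103]), 'joint_torque': array([ 1.19130527e-04, -5.15114129e+01, -3.67312932e+01,  1.04818469e-04,
        1.28784249e-02, -4.98170337e-06]), 'tool_pos': array([ 0.18368556, -0.64892755,  0.30254932]), 'tcp_rot': array([-3.10954437e+00, -4.31524997e-01,  3.15155447e-04]), 'wrist_force': array([ 0.0660788 , -0.00906253, -0.14955414]), 'torque': array([-0.02577844, -0.00577064,  0.04131641]), 'grip_force': 0.0, 'width': 0.9990136138458506}
{'fx': 441.74266873384283, 'fy': 441.74266873384283, 'cx': 277.4451368050772, 'cy': 211.913579351134, 'R': array([[ 0.99957898, -0.02784023,  0.00817209],
       [-0.00681472, -0.49904016, -0.86655206],
       [ 0.02820321,  0.86613153, -0.49901978]]), 't': array([-0.60049681,  0.16708846,  1.10476805])}
{'fx': 491.7731461356874, 'fy': 491.7731461356874, 'cx': 283.1902376076169, 'cy': 202.9709542477053, 'R': array([[ 0.00415515, -0.99996936, -0.00663486],
       [-0.97300666, -0.00251198, -0.23076338],
       [ 0.23073964,  0.00741462, -0.97298728]]), 't': array([0.03653515, 0.62032217, 1.37593023])}
```

View pics/side0.png

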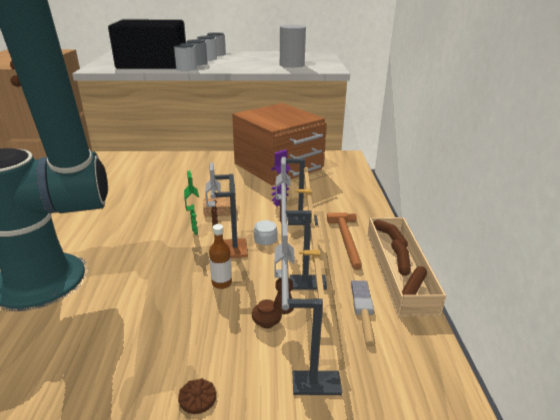

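View pics/top0.png

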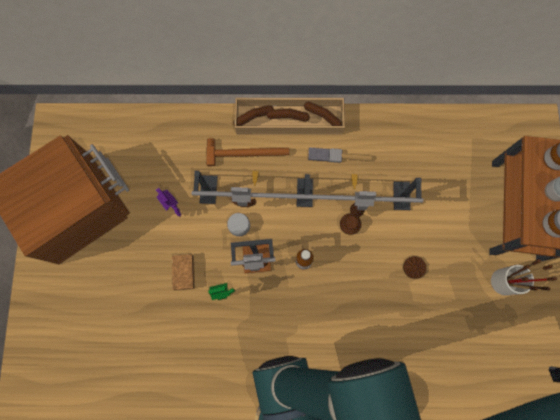

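Candidates for the wet leaf: the steel hanger on the stand (top 253,260; side 213,185), the green look-alike (top 219,291; side 192,205). For the twin: rail hangers at top (242,195) and (365,198), the purple look-alike (top 168,200). By description, the wet leaf is the steel one on the stand. I'll check leaf against tassel in a crop and measure.

```bash
cat > h.py <<'E'
import numpy as np, cv2
def cloud(d,c):
    v,u=np.mgrid[:420,:560]
    P=np.stack([(u-c['cx'])/c['fx']*d,(v-c['cy'])/c['fy']*d,d],-1)
    return (P-c['t'])@c['R']
def ray(u,v,z,c):
    r=np.array([(u-c['cx'])/c['fx'],(v-c['cy'])/c['fy'],1])@c['R']; o=-c['t']@c['R']
    return o+r*(z-o[2])/r[2]
def px(X,c):
    p=c['R']@np.array(X)+c['t']; return c['fx']*p[0]/p[2]+c['cx'],c['fy']*p[1]/p[2]+c['cy']
E
python3 - <<'E'
import numpy as np,cv2
from h import *
s=np.load('side0.npz');t=np.load('top0.npz')
a=cv2.resize(s['p'][150:320,170:340],(510,510),interpolation=2)
b=cv2.resize(t['p'][165:305,190:430],None,fx=3.3,fy=3.3,interpolation=2)
cv2.imwrite('pics/a.png',a);cv2.imwrite('pics/b.png',b)
X=cloud(t['d'],t)
# tabs: z>0.235
reg=(X[...,0]>.3)&(X[...,0]<.85)&(abs(X[...,1])<.45)&(t['d']>0)
m=(reg&(X[...,2]>.225)&(X[...,2]<.275)).astype(np.uint8)
n,l,st,ce=cv2.connectedComponentsWithStats(m)
for i in range(1,n):
    if st[i,4]>8:
        q=X[l==i]; print('tab',ce[i].round(1),st[i,4],np.median(q,0).round(4),q.min(0).round(3),q.max(0).round(3), cv2.minAreaRect((q[:,:2]*1000).astype(np.float32)))
m=(reg&(X[...,2]>.19)&(X[...,2]<.215)).astype(np.uint8)
n,l,st,ce=cv2.connectedComponentsWithStats(m)
for i in range(1,n):
    if st[i,4]>30:
        q=X[l==i]; print('bar',ce[i].round(1),st[i],np.median(q,0).round(4),q.min(0).round(3),q.max(0).round(3))
# brass
for nm,c in(('top',t),('side',s)):
    hsv=cv2.cvtColor(c['p'],cv2.COLOR_BGR2HSV); Y=cloud(c['d'],c)
    m=((hsv[...,0]>14)&(hsv[...,0]<30)&(hsv[...,1]>150)&(Y[...,2]>.165)&(Y[...,2]<.2)&(Y[...,0]<.9)&(Y[...,0]>.5)).astype(np.uint8)
    n,l,st,ce=cv2.connectedComponentsWithStats(m)
    for i in range(1,n):
        if st[i,4]>5: print(nm,'brass',ce[i].round(1),st[i],np.median(Y[l==i],0).round(4),Y[l==i].min(0).round(3),Y[l==i].max(0).round(3))
E
```

```text
tab [239.8 189.7] 113 [0.612  0.1495 0.2518] [0.609 0.128 0.227] [0.621 0.173 0.262] ((614.7113037109375, 150.56065368652344), (44.5772590637207, 11.430712699890137), 89.31438446044922)
tab [366.9 193.8] 118 [ 0.602  -0.1797  0.2522] [ 0.599 -0.202  0.226] [ 0.611 -0.157  0.262] ((604.6721801757812, -179.64930725097656), (44.413543701171875, 11.603803634643555), 89.1262435913086)
tab [252.3 258.5] 94 [0.4351 0.1145 0.2532] [0.429 0.093 0.227] [0.441 0.137 0.26 ] ((435.7452392578125, 114.79383087158203), (10.014860153198242, 43.87128448486328), 6.592952251434326)
bar [308.  193.6] [ 192  170  232   36 1507] [ 0.6103 -0.0266  0.2043] [ 0.585 -0.335  0.19 ] [0.681 0.283 0.215]
bar [252.5 252.8] [231 238  45  31 632] [0.4527 0.1161 0.2046] [0.416 0.058 0.19 ] [0.495 0.174 0.213]
top brass [254.8 176.3] [252 170   7  16  68] [0.671  0.1156 0.1856] [0.644 0.107 0.176] [0.686 0.125 0.192]
top brass [354.2 179.4] [351 174   7  15  68] [ 0.6635 -0.156   0.1853] [ 0.636 -0.167  0.166] [ 0.676 -0.149  0.192]
side brass [305.1 190.8] [299 190  12   3  28] [0.6749 0.1102 0.1866] [0.657 0.106 0.183] [0.686 0.116 0.189]
side brass [311.8 252.5] [303 251  17   5  55] [ 0.6659 -0.1608  0.1865] [ 0.646 -0.168  0.182] [ 0.679 -0.156  0.188]
```

View pics/a.png

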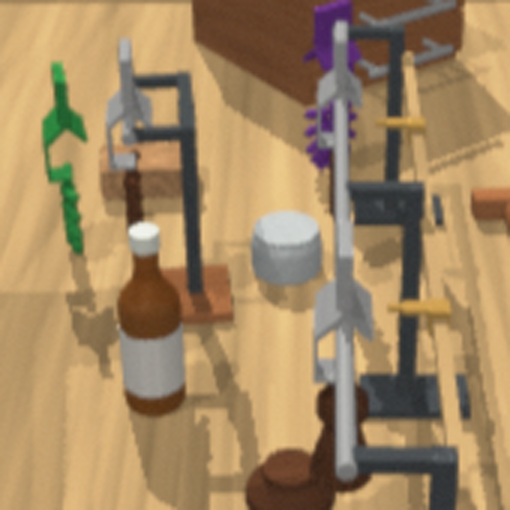

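View pics/b.png

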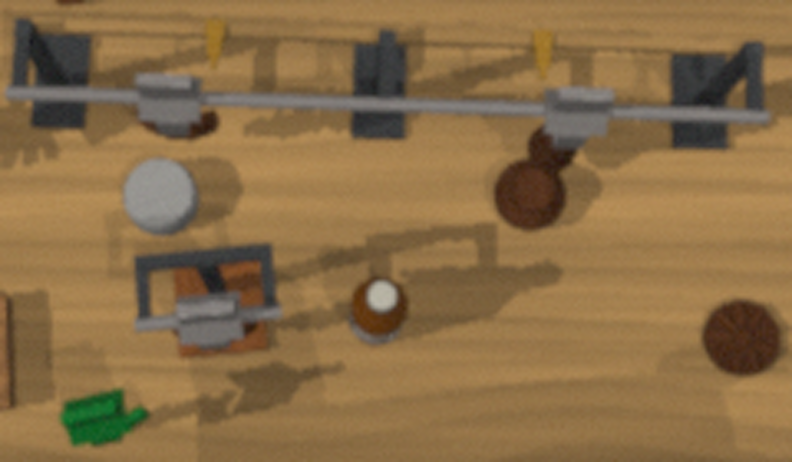

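The crops show the wet leaf on the stand (crop a 125,100), the twin leaf in the left bay (b 168,100; brown leaf beneath), and the tassel in the right bay (b 578,110). The twin is about 35 mm to +y of the left pointer (b 215,40). I'll refine these and check the obstacles.

Run:
```python
import numpy as np,cv2
from h import *
t=np.load('top0.npz');s=np.load('side0.npz');X=cloud(t['d'],t)
hsv=cv2.cvtColor(t['p'],cv2.COLOR_BGR2HSV)
grey=hsv[...,1]<70
reg=grey&(X[...,2]>.192)&(X[...,2]<.212)&(X[...,0]>.57)&(X[...,0]<.63)&(abs(X[...,1])<.4)
v,u=np.nonzero(reg); 
P=np.array([ray(a,b,.206,t) for a,b in zip(u,v)])
k=np.polyfit(P[:,1],P[:,0],1)
for _ in range(4):
    r=P[:,0]-np.polyval(k,P[:,1]); g=abs(r-np.median(r))<.007; k=np.polyfit(P[g,1],P[g,0],1)
print('rail x=k*y+c',k,'ends y',P[g][:,1].min(),P[g][:,1].max(),g.sum())
yaw=-k[0]; ey=np.array([k[0],1])/np.hypot(k[0],1)
ym=(P[g][:,1].min()+P[g][:,1].max())/2; O=np.array([np.polyval(k,ym),ym]);print('O',O)
# pointer
m=((hsv[...,0]>14)&(hsv[...,0]<30)&(hsv[...,1]>150)&(X[...,2]>.165)&(X[...,2]<.2)&(X[...,0]<.72)&(X[...,0]>.5)).astype(np.uint8)
n,l,st,ce=cv2.connectedComponentsWithStats(m)
for i in range(1,n):
    if st[i,4]>20: p=ray(*ce[i],.187,t)[:2]; print('mark',p,'s',(p-O)@ey,'on bar',O+((p-O)@ey)*ey)
# tabs top faces
for nm,c in(('top',t),('side',s)):
  Y=cloud(c['d'],c); h=cv2.cvtColor(c['p'],cv2.COLOR_BGR2HSV)
  for name,(x,y) in dict(twin=(.613,.15),tas=(.604,-.18),wet=(.436,.115)).items():
    q=(np.hypot(Y[...,0]-x,Y[...,1]-y)<.035)&(Y[...,2]>.228)&(Y[...,2]<.27)
    vv,uu=np.nonzero(q); pts=Y[q]
    print(nm,name,len(pts),'px',uu.min(),uu.max(),vv.min(),vv.max(),'3d',(pts.min(0)+pts.max(0))/2, 's',(pts[:,:2].mean(0)-O)@ey)
def blob(nm,m):
    q=X[m]; print(nm,len(q),np.median(q,0).round(3),np.percentile(q,2,0).round(3),np.percentile(q,98,0).round(3))
H,S=hsv[...,0],hsv[...,1]
blob('green',(H>45)&(H<75)&(S>150)&(X[...,0]>.25))
b=np.hypot(X[...,0]-.42,X[...,1]+.02)<.08
blob('bottle',b&(X[...,2]>.03))
blob('tin',(np.hypot(X[...,0]-.53,X[...,1]-.15)<.07)&(X[...,2]>.03)&(X[...,2]<.06))
blob('stand',(np.hypot(X[...,0]-.46,X[...,1]-.11)<.09)&(X[...,2]>.16)&(X[...,2]<.21))
```

```text
rail x=k*y+c [0.0301068  0.60847651] ends y -0.3327227763605551 0.2826897597093836 872
O [ 0.60772334 -0.02501651]
mark [0.66804823 0.11588672] s 0.14265478118624322 on bar [0.61201627 0.11757366]
mark [ 0.65993539 -0.15621003] s -0.12956288147090603 on bar [ 0.60382438 -0.15452071]
top twin 111 px 231 248 187 193 3d [0.61475452 0.15056387 0.24508713] s 0.1752883847265905
top tas 110 px 358 376 191 197 3d [ 0.6047043  -0.17967514  0.24525926] s -0.15400956110682273
top wet 92 px 243 261 256 261 3d [0.43478128 0.11488373 0.24497537] s 0.1342043379839738
side twin 64 px 282 285 157 172 3d [0.61820276 0.14661014 0.2436414 ] s 0.16174354586616607
side tas 147 px 282 287 223 247 3d [ 0.60720295 -0.18176687  0.24323965] s -0.16559908746697782
side wet 69 px 210 213 162 179 3d [0.43943885 0.11428404 0.24301782] s 0.12209506956571384
green 237 [0.357 0.207 0.142] [0.342 0.181 0.077] [0.376 0.23  0.194]
bottle 285 [ 0.451 -0.021  0.111] [ 0.434 -0.046  0.043] [0.479 0.001 0.168]
tin 373 [0.563 0.171 0.045] [0.534 0.141 0.032] [0.593 0.202 0.051]
stand 628 [0.452 0.116 0.204] [0.417 0.064 0.178] [0.491 0.172 0.21 ]
```

Emit:
jog_arm:
  increments:
    - [[0,0,-0.3,0,0,-1,1],[0,0,-0.3,0,0,-1,1],[0,0,-0.3,0,0,-1,1],[0,0,-0.3,0,0,-1,1],[0,0,-0.3,0,0,-1,1]]
  force: 30

```text
time: 0.52
tool_pos: [0.1838, -0.6492, 0.3485]
tcp_rot: [-2.889, -1.229, -0.0]
wrist_force: [0.1, -0.4, 0.4]
width: 0.998
grip_force: 0.0
```

Emit:
jog_arm:
  increments:
    - [[0,0,-0.3,0,0,-1,1],[0,0,-0.3,0,0,-1,1],[0,0,-0.3,0,0,-1,1],[0,0,-0.3,0,0,-1,1],[0,0,-0.3,0,0,-1,1]]

```text
time: 0.93
tool_pos: [0.1838, -0.6492, 0.3935]
tcp_rot: [-2.473, -1.936, -0.001]
wrist_force: [-0.3, 1.0, -0.4]
width: 1.001
grip_force: 0.0
```

Emit:
jog_arm:
  increments:
    - [[0,0,-0.3,0,0,-1,1],[0,0,0,0,0,-1,1],[0,0,0,0,0,-0.1,1],[0.5,0.25,0,0,0,0,1],[1,0.5,0,0,0,0,1]]

```text
time: 1.35
tool_pos: [0.2061, -0.6065, 0.401]
tcp_rot: [-2.257, -2.183, 0.001]
wrist_force: [0.4, 0.5, -0.1]
width: 0.997
grip_force: 0.0
```

Emit:
jog_arm:
  increments:
    - [[1,0.5,0,0,0,0,1],[1,0.5,0,0,0,0,1],[1,0.5,0,0,0,0,1],[1,0.5,0,0,0,0,1],[1,0.5,0,0,0,0,1]]

```text
time: 1.77
tool_pos: [0.287, -0.4555, 0.4019]
tcp_rot: [-2.255, -2.186, -0.001]
wrist_force: [0.1, -1.0, -0.3]
width: 1.004
grip_force: 0.0
```

Emit:
jog_arm:
  increments:
    - [[1,0.5,0,0,0,0,1],[1,0.5,0,0,0,0,1],[1,0.5,0,0,0,0,1],[1,0.5,0,0,0,0,1],[1,0.5,0,0,0,0,1]]

```text
time: 2.18
tool_pos: [0.366, -0.3077, 0.4021]
tcp_rot: [-2.255, -2.186, -0.0]
wrist_force: [0.3, 0.1, 1.0]
width: 1.003
grip_force: 0.0
```

Emit:
jog_arm:
  increments:
    - [[1,0.5,0,0,0,0,1],[1,0.5,0,0,0,0,1],[1,0.5,0,0,0,0,1],[1,0.5,0,0,0,0,1],[1,0.5,0,0,0,0,1]]

```text
time: 2.6
tool_pos: [0.4451, -0.1598, 0.4022]
tcp_rot: [-2.255, -2.186, 0.001]
wrist_force: [0.1, 0.1, -0.2]
width: 1.001
grip_force: 0.0
```

```bash
cat >> h.py <<'E'
def delta(target,yx):
    "units to target TCP; yx = wanted tool-x heading in deg"
    from workcell import read_state
    from scipy.spatial.transform import Rotation as Ro
    s=read_state(); R=Ro.from_rotvec(s['tcp_rot']).as_matrix()
    a=np.radians(yx); G=np.array([[np.cos(a),np.sin(a),0],[np.sin(a),-np.cos(a),0],[0,0,-1]]).T
    print('t',s['time'],'pos',s['tool_pos'].round(4),'w',s['width'],'F',s['wrist_force'].round(1),'q',s['q'].round(2))
    print('shift units now-frame',(R.T@(np.array(target)-s['tool_pos'])/.03).round(2),'goal-frame',(G.T@(np.array(target)-s['tool_pos'])/.03).round(2),'turn units',(np.degrees(Ro.from_matrix(R.T@G).as_rotvec())/6).round(2))
E
python3 -c "
from h import *
delta([.614,.150,.40],88.3)"
```

```text
t 2.6 pos [ 0.4451 -0.1598  0.4022] w 1.0008591323702443 F [ 0.1  0.1 -0.2] q [-0.4  -0.17  1.88 -0.    1.43 -0.37]
shift units now-frame [10.5   5.31  0.07] goal-frame [10.49  5.32  0.07] turn units [-0.01 -0.   -0.01]
```

Emit:
jog_arm:
  increments:
    - [[1,0.5,0,0,0,0,1],[1,0.5,0,0,0,0,1],[1,0.5,0,0,0,0,1],[1,0.5,0,0,0,0,1],[1,0.5,0,0,0,0,1]]

```text
time: 3.02
tool_pos: [0.5243, -0.012, 0.4021]
tcp_rot: [-2.254, -2.187, 0.001]
wrist_force: [0.1, -0.3, 0.5]
width: 1.0
grip_force: 0.0
```

Emit:
jog_arm:
  increments:
    - [[1,0.5,0,0,0,0,1],[1,0.5,0,0,0,0,1],[1,0.5,0,0,0,0,1],[1,0.5,0,0,0,0,1],[1,0.5,0,0,0,0,1]]

```text
time: 3.43
tool_pos: [0.6035, 0.1357, 0.4018]
tcp_rot: [-2.254, -2.187, 0.002]
wrist_force: [0.3, -0.4, 0.8]
width: 0.999
grip_force: 0.0
```

Emit:
jog_arm:
  increments:
    - [[0.5,0.3,0,0,0,0,1],[0,0,0.5,0,0,0,1],[0,0,0.5,0,0,0,1],[0,0,0,0,0,0,1],[0,0,0,0,0,0,1]]

```text
time: 3.85
tool_pos: [0.6119, 0.1488, 0.3708]
tcp_rot: [-2.252, -2.187, 0.006]
wrist_force: [0.3, -0.6, -0.3]
width: 1.003
grip_force: 0.0
```

```bash
python3 -c "
from h import *
from workcell import viewer
delta([.614,.150,.292],88.3)
for n in('top','side'):
    p,d=viewer.read_camera(n); c=viewer.camera_params(n); np.savez(n+'1.npz',p=p,d=d,**c)
    if n=='side': cv2.imwrite('pics/s1.png',cv2.resize(p[80:300,160:360],(600,660))[:600])
"
```

```text
t 3.85 pos [0.6119 0.1488 0.3708] w 1.0031882062402764 F [ 0.3 -0.6 -0.3] q [ 0.2   0.15  1.62 -0.    1.38  0.23]
shift units now-frame [0.04 0.08 2.63] goal-frame [0.04 0.07 2.63] turn units [-0.04  0.01  0.  ]
```

View pics/s1.png

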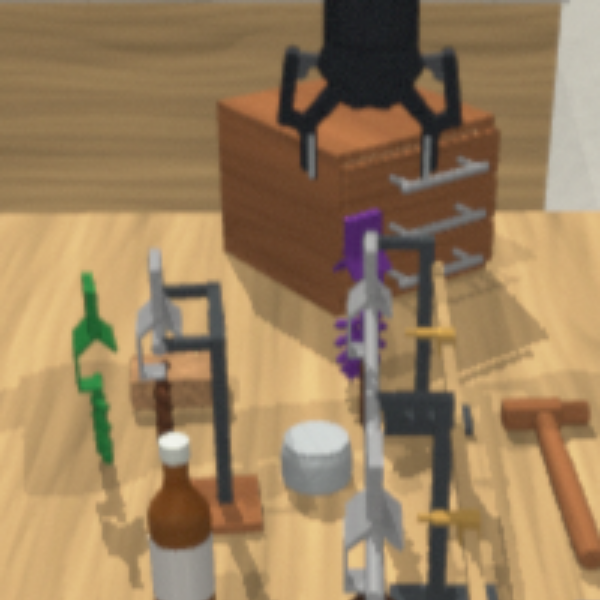

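The open fingers (x 312 and 428) straddle the twin's tab (x 370) evenly, so I'll descend, grip lightly and slide it to +y.

Emit:
jog_arm:
  increments:
    - [[0,0.05,0.6,0,0,0,1],[0,0,0.6,0,0,0,1],[0,0,0.6,0,0,0,1],[0,0,0.5,0,0,0,1],[0,0,0.3,0,0,0,1]]

```text
time: 4.37
tool_pos: [0.614, 0.1483, 0.2942]
tcp_rot: [-2.253, -2.189, 0.001]
wrist_force: [-0.1, 0.4, -0.1]
width: 0.995
grip_force: 0.0
```

Emit:
jog_arm:
  increments:
    - [[0,0,0,0,0,0,0.3],[0,0,0,0,0,0,-0.2],[0,0,0,0,0,0,-0.6],[0,0,0,0,0,0,-1],[0,0,0,0,0,0,-1]]
  force: 25

```text
time: 4.78
tool_pos: [0.6149, 0.1489, 0.2965]
tcp_rot: [2.251, 2.189, 0.003]
wrist_force: [0.6, -0.1, -0.6]
width: 0.299
grip_force: 0.0
```

Emit:
jog_arm:
  increments:
    - [[0,0,0,0,0,0,-1],[0,0,0,0,0,0,-1],[0,0,0,0,0,0,-1],[0,0,0,0,0,0,-1],[0,0,0,0,0,0,-1]]

```text
time: 5.2
tool_pos: [0.6149, 0.1489, 0.296]
tcp_rot: [2.251, 2.189, 0.003]
wrist_force: [1.1, -0.6, 4.9]
width: 0.111
grip_force: 29.0
```

Emit:
jog_arm:
  increments:
    - [[0.2,0,0,0,0,0,-1],[0.3,0,0,0,0,0,-1],[0.3,0,0,0,0,0,-1],[0.3,0,0,0,0,0,-1],[0.3,0,0,0,0,0,-1]]

```text
time: 5.62
tool_pos: [0.6161, 0.1888, 0.296]
tcp_rot: [2.249, 2.187, -0.003]
wrist_force: [1.2, -5.7, 4.1]
width: 0.114
grip_force: 29.0
```

Emit:
jog_arm:
  increments:
    - [[0.3,0,0,0,0,0,-1],[0.3,0,0,0,0,0,-1],[0.3,0,0,0,0,0,-1],[0.1,0,0,0,0,0,-1],[0,0,0,0,0,0,-1]]

```text
time: 6.03
tool_pos: [0.6171, 0.2201, 0.296]
tcp_rot: [2.249, 2.188, 0.0]
wrist_force: [0.7, -2.8, 5.9]
width: 0.113
grip_force: 29.3
```

Emit:
jog_arm:
  increments:
    - [[0,0,0,0,0,0,-0.5],[0,0,0,0,0,0,0],[0,0,0,0,0,0,0.5],[0,0,0,0,0,0,1],[0,0,0,0,0,0,1]]

```text
time: 6.45
tool_pos: [0.6158, 0.2209, 0.2942]
tcp_rot: [-2.251, -2.19, 0.002]
wrist_force: [0.3, -0.4, 1.0]
width: 0.807
grip_force: 0.0
```

Emit:
jog_arm:
  increments:
    - [[0,0,0,0,0,0,1],[0,0,-0.5,0,0,0,1],[0,0,-1,0,0,0,1],[0,0,-1,0,0,0,1],[0,0,-1,0,0,0,1]]

```text
time: 6.87
tool_pos: [0.6158, 0.2207, 0.4004]
tcp_rot: [-2.252, -2.19, 0.002]
wrist_force: [0.4, -0.8, 0.5]
width: 0.997
grip_force: 0.0
```

```bash
python3 -c "
from h import *
from workcell import viewer
delta([.436,.115,.40],96.6)
p,d=viewer.read_camera('side'); c=viewer.camera_params('side'); Y=cloud(d,c)
q=(abs(Y[...,0]-.616)<.03)&(Y[...,1]>.1)&(Y[...,1]<.3)&(Y[...,2]>.228)&(Y[...,2]<.27)
print(Y[q].min(0),Y[q].max(0),Y[q].mean(0))
cv2.imwrite('pics/s2.png',cv2.resize(p[80:280,160:360],(600,600)))
p,d=viewer.read_camera('top');cv2.imwrite('pics/t2.png',cv2.resize(p[150:310,180:400],(770,560)))
"
```

```text
t 6.8667 pos [0.6158 0.2207 0.4004] w 0.9965940540019746 F [ 0.4 -0.8  0.5] q [0.31 0.18 1.53 0.   1.43 0.33]
shift units now-frame [-3.69 -5.89  0.02] goal-frame [-2.81 -6.36  0.01] turn units [-0.02  0.   -1.37]
[0.61615255 0.19426053 0.22914232] [0.6230752  0.23678428 0.25797762] [0.61923468 0.20496111 0.24742627]
```

View pics/s2.png

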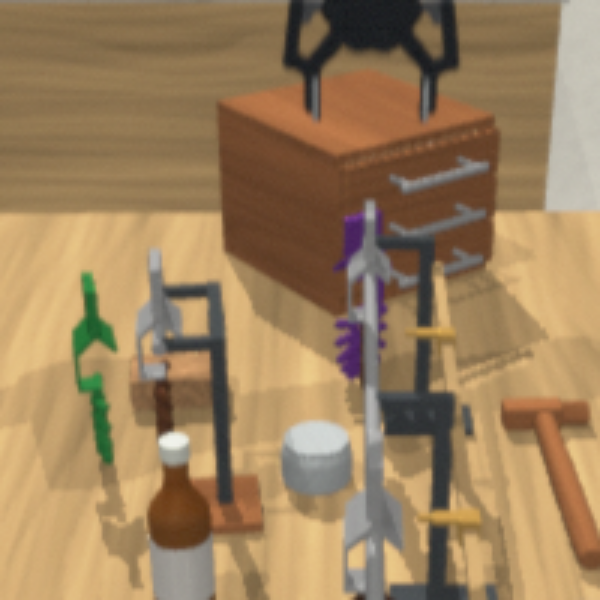

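The twin now hangs further up the bar at (370,240), still upright, y≈0.22. Next I'll go to the wet tab.

Emit:
jog_arm:
  increments:
    - [[0,0,0,0,0,-0.7,1],[0,0,0,0,0,-0.67,1],[-0.4,-0.9,0,0,0,0,1],[-0.4,-0.9,0,0,0,0,1],[-0.4,-0.9,0,0,0,0,1]]

```text
time: 7.38
tool_pos: [0.539, 0.1753, 0.3985]
tcp_rot: [-2.088, -2.346, 0.003]
wrist_force: [0.4, 0.6, 0.6]
width: 1.0
grip_force: 0.0
```

Emit:
jog_arm:
  increments:
    - [[-0.4,-0.9,0,0,0,0,1],[-0.4,-0.9,0,0,0,0,1],[-0.4,-0.9,0,0,0,0,1],[-0.4,-0.9,0,0,0,0,1],[0,0,1,0,0,0,1]]

```text
time: 7.8
tool_pos: [0.4373, 0.1143, 0.3757]
tcp_rot: [2.086, 2.34, 0.012]
wrist_force: [1.6, 1.4, 0.6]
width: 0.997
grip_force: 0.0
```

Emit:
jog_arm:
  increments:
    - [[0,0,0,0,0,0,1],[0,0,0,0,0,0,1],[0,0,0,0,0,0,1],[0,0,0,0,0,0,1],[0,0,0,0,0,0,1]]

```text
time: 8.22
tool_pos: [0.4392, 0.116, 0.3709]
tcp_rot: [2.089, 2.346, 0.002]
wrist_force: [0.3, 1.0, 0.8]
width: 1.0
grip_force: 0.0
```

```bash
python3 -c "
from h import *
from workcell import viewer
delta([.4355,.1146,.293],96.6)
p,d=viewer.read_camera('side')
cv2.imwrite('pics/s3.png',cv2.resize(p[80:280,160:360],(600,600)))
"
```

```text
t 8.2167 pos [0.4392 0.116  0.3709] w 0.9998756227600032 F [0.3 1.  0.8] q [ 0.2  -0.2   1.96  0.    1.38  0.09]
shift units now-frame [-0.03 -0.13  2.6 ] goal-frame [-0.03 -0.13  2.6 ] turn units [ 0.01 -0.    0.01]
```

View pics/s3.png

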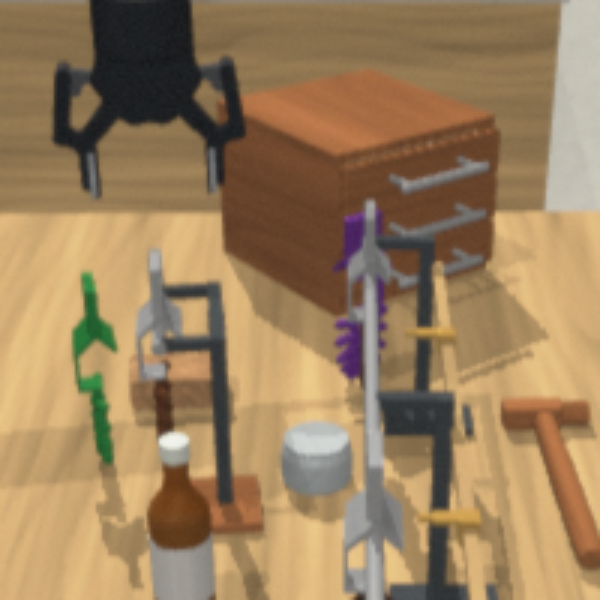

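The fingers at (93,180) and (214,180) straddle the wet tab (155,270), and a 3 mm correction to -x fits both views. I'll descend and grip.

Emit:
jog_arm:
  increments:
    - [[-0.03,-0.1,0.6,0,0,0,1],[0,0,0.6,0,0,0,1],[0,0,0.6,0,0,0,1],[0,0,0.5,0,0,0,1],[0,0,0.25,0,0,0,1]]
  force: 25

```text
time: 8.68
tool_pos: [0.4349, 0.1144, 0.2916]
tcp_rot: [-2.088, -2.345, 0.003]
wrist_force: [-0.8, -0.2, 0.4]
width: 0.999
grip_force: 0.0
```

Emit:
jog_arm:
  increments:
    - [[0,0,0,0,0,0,0.3],[0,0,0,0,0,0,-0.2],[0,0,0,0,0,0,-0.6],[0,0,0,0,0,0,-1],[0,0,0,0,0,0,-1]]

```text
time: 9.1
tool_pos: [0.436, 0.1145, 0.2946]
tcp_rot: [2.089, 2.345, 0.003]
wrist_force: [0.9, -0.5, 0.5]
width: 0.298
grip_force: 0.0
```

Emit:
jog_arm:
  increments:
    - [[0,0,0,0,0,0,-1],[0,0,0,0,0,0,-1],[0,0,0,0,0,0,-1],[0,0,0,0,0,0,-1],[0,0,0,0,0,0,-1]]

```text
time: 9.52
tool_pos: [0.4356, 0.1144, 0.2942]
tcp_rot: [2.089, 2.345, 0.002]
wrist_force: [-1.3, 0.8, 6.4]
width: 0.114
grip_force: 26.3
```

Emit:
jog_arm:
  increments:
    - [[0,0,0,0,0,0,-1],[0,0,0,0,0,0,-1],[0,0,0,0,0,0,-1],[0,0,0,0,0,0,-1],[0,0,0,0,0,0,-1]]
  force: 80

```text
time: 9.93
tool_pos: [0.4357, 0.1144, 0.2944]
tcp_rot: [2.089, 2.346, 0.002]
wrist_force: [-2.2, -0.9, 6.3]
width: 0.1
grip_force: 78.0
```

Emit:
jog_arm:
  increments:
    - [[0,0,-0.15,0,0,0,-1],[0,0,-0.2,0,0,0,-1],[0,0,-0.2,0,0,0,-1],[0,0,-0.2,0,0,0,-1],[0,0,-0.18,0,0,0,-1]]

```text
time: 10.35
tool_pos: [0.4353, 0.1143, 0.3218]
tcp_rot: [-2.089, -2.346, 0.0]
wrist_force: [-0.5, 0.4, -2.1]
width: 0.106
grip_force: 77.9
```

Emit:
jog_arm:
  increments:
    - [[0,0,0,0,0,0,-1],[0,0,0,0,0,0,-1],[0,-0.1,0,0,0,0,-1],[0,-0.2,0,0,0,0,-1],[0,-0.2,0,0,0,0,-1]]

```text
time: 10.77
tool_pos: [0.4196, 0.1125, 0.3207]
tcp_rot: [-2.089, -2.345, 0.002]
wrist_force: [-1.0, -0.2, -1.4]
width: 0.102
grip_force: 77.9
```

```bash
python3 -c "
from h import *
from workcell import viewer
delta([.391,.110,.323],96.6)
p,d=viewer.read_camera('side')
cv2.imwrite('pics/s4.png',cv2.resize(p[80:280,160:360],(600,600)))
"
```

```text
t 10.7667 pos [0.4196 0.1125 0.3207] w 0.10197773931509975 F [-1.  -0.2 -1.4] q [ 0.2  -0.22  2.06  0.    1.3   0.09]
shift units now-frame [ 0.03 -0.96 -0.07] goal-frame [ 0.03 -0.96 -0.08] turn units [-0.01  0.    0.  ]
```

View pics/s4.png

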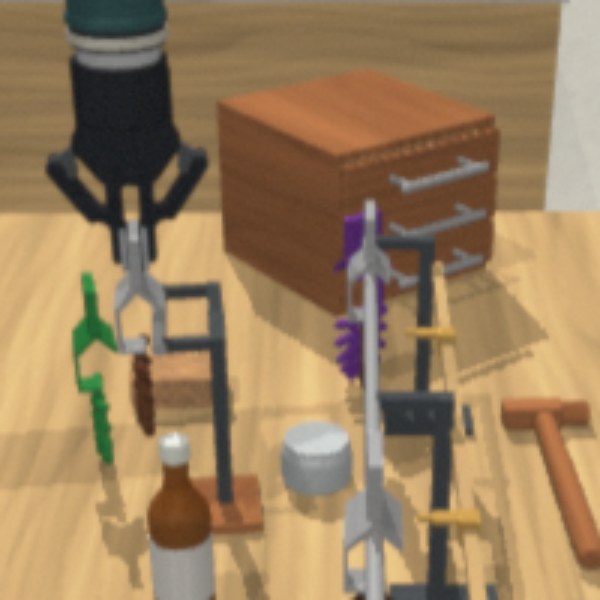

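The wet leaf is off the bar (tab 133,240; leaf 143,390) and swinging clear. I'll continue backing out and then lift.

Emit:
jog_arm:
  increments:
    - [[0,-0.25,0,0,0,0,-1],[0,-0.25,0,0,0,0,-1],[0,-0.25,0,0,0,0,-1],[0,-0.2,0,0,0,0,-1],[0,-0.1,0,0,0,0,-1]]

```text
time: 11.23
tool_pos: [0.388, 0.1088, 0.3213]
tcp_rot: [-2.089, -2.346, 0.0]
wrist_force: [0.0, -0.4, -2.4]
width: 0.105
grip_force: 78.0
```

Emit:
jog_arm:
  increments:
    - [[0,0,-0.2,0,0,0,-1],[0,0,-0.4,0,0,0,-1],[0,0,-0.5,0,0,0,-1],[0,0,-0.5,0,0,0,-1],[0,0,-0.5,0,0,0,-1]]

```text
time: 11.65
tool_pos: [0.3896, 0.109, 0.3864]
tcp_rot: [2.089, 2.345, 0.002]
wrist_force: [-0.3, -0.3, -2.0]
width: 0.107
grip_force: 78.0
```

Emit:
jog_arm:
  increments:
    - [[0,0,-0.5,0,0,0,-1],[0,0,-0.5,0,0,0,-1],[0,0,-0.5,0,0,0,-1],[0,0,-0.5,0,0,0,-1],[0,0,-0.5,0,0,0,-1]]

```text
time: 12.07
tool_pos: [0.3895, 0.109, 0.4616]
tcp_rot: [2.089, 2.345, 0.002]
wrist_force: [-0.6, 0.3, -2.7]
width: 0.104
grip_force: 78.0
```

Emit:
jog_arm:
  increments:
    - [[0,0,-0.5,0,0,0,-1],[0,0,-0.5,0,0,0,-1],[0,0,-0.3,0,0,0,-1],[0,0,-0.1,0,0,0,-1],[0,0,0,0,0,0,-1]]

```text
time: 12.48
tool_pos: [0.3895, 0.109, 0.5027]
tcp_rot: [2.089, 2.345, 0.003]
wrist_force: [0.6, -0.3, -1.3]
width: 0.105
grip_force: 78.0
```

```bash
python3 -c "
from h import *
delta([.562,.1191,.50],88.3)"
```

```text
t 12.4833 pos [0.3895 0.109  0.5027] w 0.10500797931749796 F [ 0.6 -0.3 -1.3] q [ 0.21 -0.32  1.82  0.    1.64  0.1 ]
shift units now-frame [-0.33  5.75  0.1 ] goal-frame [0.51 5.74 0.09] turn units [ 0.02 -0.    1.39]
```

Emit:
jog_arm:
  increments:
    - [[0,0,0,0,0,0.7,-1],[0,0,0,0,0,0.69,-1],[0,0.3,0,0,0,0,-1],[0.1,0.6,0,0,0,0,-1],[0.1,0.7,0,0,0,0,-1]]

```text
time: 12.9
tool_pos: [0.4377, 0.1135, 0.5008]
tcp_rot: [-2.252, -2.191, 0.0]
wrist_force: [0.5, 0.7, -1.5]
width: 0.105
grip_force: 78.1
```

Emit:
jog_arm:
  increments:
    - [[0.1,0.8,0,0,0,0,-1],[0.1,0.8,0,0,0,0,-1],[0.1,0.8,0,0,0,0,-1],[0,0.8,0,0,0,0,-1],[0,0.6,0,0,0,0,-1]]

```text
time: 13.32
tool_pos: [0.5538, 0.119, 0.4993]
tcp_rot: [-2.251, -2.19, 0.003]
wrist_force: [-0.3, -0.9, -1.8]
width: 0.106
grip_force: 78.1
```

Emit:
jog_arm:
  increments:
    - [[0,0.3,0,0,0,0,-1],[0,0,0,0,0,0,-1],[0,0,0.2,0,0,0,-1],[0,0,0.4,0,0,0,-1],[0,0,0.5,0,0,0,-1]]

```text
time: 13.73
tool_pos: [0.5599, 0.1189, 0.4686]
tcp_rot: [2.253, 2.188, 0.003]
wrist_force: [0.5, 0.3, -1.4]
width: 0.105
grip_force: 78.2
```

```bash
python3 -c "
from h import *
delta([.563,.1191,.323],88.3)"
```

```text
t 13.7333 pos [0.5599 0.1189 0.4686] w 0.10492250093295934 F [ 0.5  0.3 -1.4] q [0.17 0.01 1.59 0.   1.54 0.19]
shift units now-frame [0.01 0.09 4.85] goal-frame [0.01 0.1  4.85] turn units [ 0.02 -0.01  0.  ]
```

Emit:
jog_arm:
  increments:
    - [[0,0,0.5,0,0,0,-1],[0,0,0.5,0,0,0,-1],[0,0,0.5,0,0,0,-1],[0,0,0.5,0,0,0,-1],[0,0,0.5,0,0,0,-1]]

```text
time: 14.15
tool_pos: [0.5589, 0.1189, 0.3919]
tcp_rot: [-2.253, -2.189, 0.001]
wrist_force: [-0.4, 0.7, -1.1]
width: 0.106
grip_force: 78.2
```

Emit:
jog_arm:
  increments:
    - [[0,0,0.5,0,0,0,-1],[0,0,0.5,0,0,0,-1],[0,0,0.5,0,0,0,-1],[0,0,0.4,0,0,0,-1],[0,0,0.2,0,0,0,-1]]

```text
time: 14.57
tool_pos: [0.5585, 0.1187, 0.3277]
tcp_rot: [-2.252, -2.187, 0.004]
wrist_force: [0.2, -0.8, -2.1]
width: 0.1
grip_force: 78.1
```

Emit:
jog_arm:
  increments:
    - [[0,0,0.1,0,0,0,-1],[0,0,0,0,0,0,-1],[0,0,0,0,0,0,-1],[0,0,0,0,0,0,-1],[0,0,0,0,0,0,-1]]

```text
time: 14.98
tool_pos: [0.561, 0.1189, 0.3284]
tcp_rot: [2.254, 2.187, 0.003]
wrist_force: [0.1, 0.8, -2.2]
width: 0.106
grip_force: 78.1
```

```bash
python3 -c "
from h import *
from workcell import viewer
delta([.6135,.1176,.323],88.3)
p,d=viewer.read_camera('side')
cv2.imwrite('pics/s5.png',cv2.resize(p[80:280,160:360],(600,600)))
"
```

```text
t 14.9833 pos [0.561  0.1189 0.3284] w 0.10561392136670379 F [ 0.1  0.8 -2.2] q [0.17 0.06 1.8  0.   1.29 0.2 ]
shift units now-frame [0.01 1.75 0.18] goal-frame [0.01 1.75 0.18] turn units [ 0.02 -0.   -0.  ]
```

View pics/s5.png

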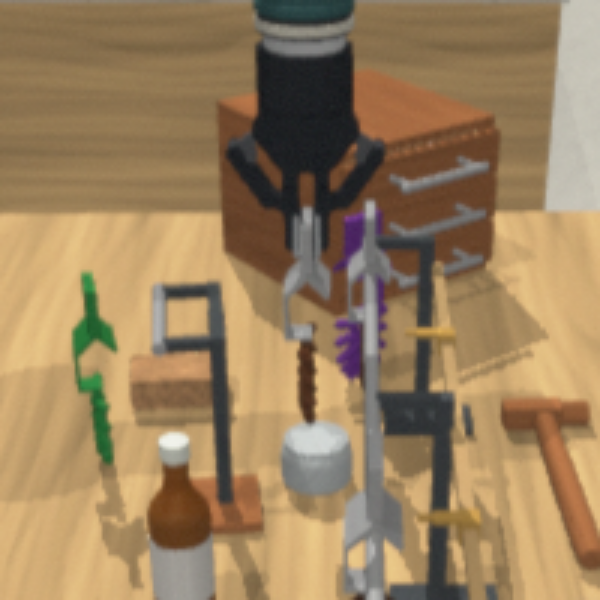

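The leaf hangs upright in the grip in front of the bar (tab 308,230; leaf 307,380), clear of the tin and the twin. I'll move it in under the 28 mm lift.

Emit:
jog_arm:
  increments:
    - [[0,0.15,0.2,0,0,0,-1],[0,0.2,0,0,0,0,-1],[0,0.2,0,0,0,0,-1],[0,0.25,0,0,0,0,-1],[0,0.25,0,0,0,0,-1]]

```text
time: 15.45
tool_pos: [0.593, 0.1178, 0.3212]
tcp_rot: [2.254, 2.188, 0.0]
wrist_force: [0.1, -0.2, -1.6]
width: 0.099
grip_force: 78.1
```

Emit:
jog_arm:
  increments:
    - [[0,0.25,0,0,0,0,-1],[0,0.25,0,0,0,0,-1],[0,0.15,0,0,0,0,-1],[0,0.05,0,0,0,0,-1],[0,0,0,0,0,0,-1]]

```text
time: 15.87
tool_pos: [0.6134, 0.1172, 0.3211]
tcp_rot: [-2.255, -2.188, 0.0]
wrist_force: [0.4, -0.0, -2.4]
width: 0.106
grip_force: 78.1
```

```bash
python3 -c "
from h import *
from workcell import viewer
delta([.6135,.1176,.2955],88.3)
p,d=viewer.read_camera('side')
cv2.imwrite('pics/s6.png',cv2.resize(p[80:280,160:360],(600,600)))
"
```

```text
t 15.8667 pos [0.6134 0.1172 0.3211] w 0.10605396751225592 F [ 0.4 -0.  -2.4] q [0.15 0.16 1.7  0.   1.29 0.18]
shift units now-frame [0.01 0.   0.85] goal-frame [0.01 0.   0.85] turn units [-0.  0. -0.]
```

View pics/s6.png

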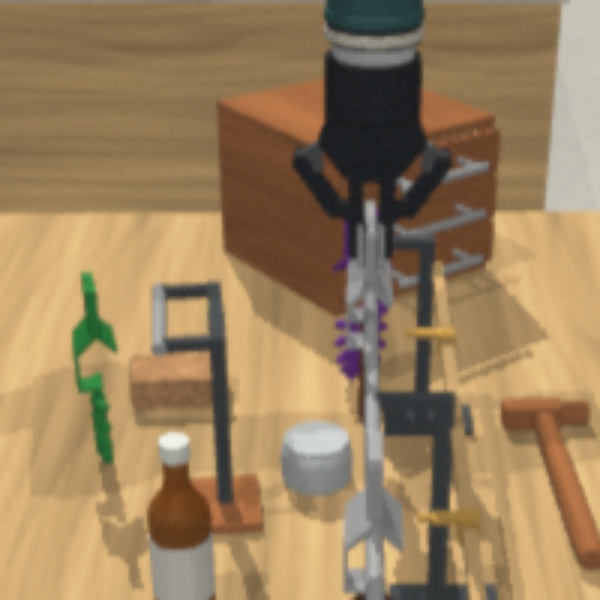

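The saddle (370,275) is centred over the bar with no contact force, so I'll lower it.

Emit:
jog_arm:
  increments:
    - [[0,0,0.15,0,0,0,-1],[0,0,0.2,0,0,0,-1],[0,0,0.2,0,0,0,-1],[0,0,0.15,0,0,0,-1],[0,0,0.1,0,0,0,-1]]

```text
time: 16.33
tool_pos: [0.6125, 0.1172, 0.2962]
tcp_rot: [-2.254, -2.188, 0.001]
wrist_force: [1.1, 0.4, 3.1]
width: 0.102
grip_force: 79.0
```

Emit:
jog_arm:
  increments:
    - [[0,0,0.03,0,0,0,-1],[0,0,0,0,0,0,-1],[0,0,0,0,0,0,-1],[0,0,0,0,0,0,-1],[0,0,0,0,0,0,-1]]
  force: 25

```text
time: 16.75
tool_pos: [0.613, 0.1173, 0.2965]
tcp_rot: [2.255, 2.188, 0.0]
wrist_force: [-0.2, -0.4, -2.2]
width: 0.105
grip_force: 78.2
```

Emit:
jog_arm:
  increments:
    - [[0,0,0.08,0,0,0,-1],[0,0,0,0,0,0,-1],[0,0,0,0,0,0,-1],[0,0,0,0,0,0,-1],[0,0,0,0,0,0,-1]]
  force: 25

```text
time: 17.17
tool_pos: [0.6137, 0.1173, 0.2946]
tcp_rot: [2.254, 2.187, 0.003]
wrist_force: [2.0, 0.2, 1.2]
width: 0.108
grip_force: 78.5
```

Seated: the wrist force has turned positive. I'll open, retreat and measure.

Emit:
jog_arm:
  increments:
    - [[0,0,0,0,0,0,-0.6],[0,0,0,0,0,0,-0.3],[0,0,0,0,0,0,0.2],[0,0,0,0,0,0,0.7],[0,0,0,0,0,0,1]]

```text
time: 17.58
tool_pos: [0.6127, 0.1173, 0.2937]
tcp_rot: [-2.254, -2.188, 0.001]
wrist_force: [0.3, -0.1, 0.2]
width: 0.761
grip_force: 0.0
```

Emit:
jog_arm:
  increments:
    - [[0,0,0,0,0,0,1],[0,0,-0.4,0,0,0,1],[0,0,-1,0,0,0,1],[0,0,-1,0,0,0,1],[0,0,-1,0,0,0,1]]

```text
time: 18.0
tool_pos: [0.6127, 0.1172, 0.3977]
tcp_rot: [-2.254, -2.188, 0.001]
wrist_force: [0.3, 0.9, -1.4]
width: 1.0
grip_force: 0.0
```

Emit:
jog_arm:
  increments:
    - [[0,-1,0,0,0,0,1],[0,-1,0,0,0,0,1],[0,-1,0,0,0,0,1],[0,-1,0,0,0,0,1],[0,-1,0,0,0,0,1]]

```text
time: 18.42
tool_pos: [0.4617, 0.1217, 0.397]
tcp_rot: [2.254, 2.187, 0.001]
wrist_force: [-0.1, 0.2, -0.4]
width: 1.003
grip_force: 0.0
```

Emit:
jog_arm:
  increments:
    - [[-1,-0.5,0,0,0,0,1],[-1,-0.5,0,0,0,0,1],[-1,0,0,0,0,0,1],[-1,0,0,0,0,0,1],[-1,0,0,0,0,0,1]]

```text
time: 18.83
tool_pos: [0.4279, -0.0283, 0.3975]
tcp_rot: [2.252, 2.188, 0.002]
wrist_force: [1.1, -0.2, 0.1]
width: 1.001
grip_force: 0.0
```

Emit:
jog_arm:
  increments:
    - [[-1,0,0,0,0,0,1],[-1,0,0,0,0,0,1],[-1,0,0,0,0,0,1],[-1,0,0,0,0,0,1],[-1,0,0,0,0,0,1]]

```text
time: 19.25
tool_pos: [0.4237, -0.1787, 0.3974]
tcp_rot: [2.254, 2.187, 0.001]
wrist_force: [-0.5, -1.0, 0.1]
width: 1.006
grip_force: 0.0
```

Emit:
jog_arm:
  increments:
    - [[-1,0,0,0,0,0,1],[-1,0,0,0,0,0,1],[-1,0,0,0,0,0,1],[-1,0,0,0,0,0,1],[-1,0,0,0,0,0,1]]

```text
time: 19.67
tool_pos: [0.4193, -0.3287, 0.3973]
tcp_rot: [2.254, 2.187, 0.0]
wrist_force: [0.4, -0.9, -0.1]
width: 1.001
grip_force: 0.0
```

```bash
python3 -c "
from h import *
from workcell import viewer
delta([.6135,.1176,.2955],88.3)
p,d=viewer.read_camera('top'); c=viewer.camera_params('top'); X=cloud(d,c)
m=((abs(X[...,0]-.613)<.04)&(X[...,2]>.228)&(X[...,2]<.275)&(abs(X[...,1])<.3)).astype(np.uint8)
n,l,st,ce=cv2.connectedComponentsWithStats(m)
for i in range(1,n):
    q=X[l==i]; print(st[i],ce[i],((q.min(0)+q.max(0))/2).round(4),q.max(0).round(3))
s,_=viewer.read_camera('side')
cv2.imwrite('pics/f.png',np.hstack([cv2.resize(p[150:310,200:380],(450,400)),cv2.resize(s[130:290,200:340],(350,400))]))
"
```

```text
t 19.6667 pos [ 0.4193 -0.3287  0.3973] w 1.0009115104713757 F [ 0.4 -0.9 -0.1] q [-0.71 -0.05  1.78  0.    1.41 -0.68]
shift units now-frame [15.07  6.02  3.39] goal-frame [15.06  6.03  3.39] turn units [ 0.01  0.01 -0.01]
[204 186  19   7 112] [212.78571429 188.83035714] [0.6165 0.2208 0.2443] [0.623 0.243 0.26 ]
[244 187  18   7 113] [252.23893805 190.00884956] [0.6147 0.1175 0.244 ] [0.621 0.139 0.259]
[358 191  19   7 112] [366.94642857 193.625     ] [ 0.6048 -0.1796  0.2461] [ 0.611 -0.157  0.263]
```

View pics/f.png

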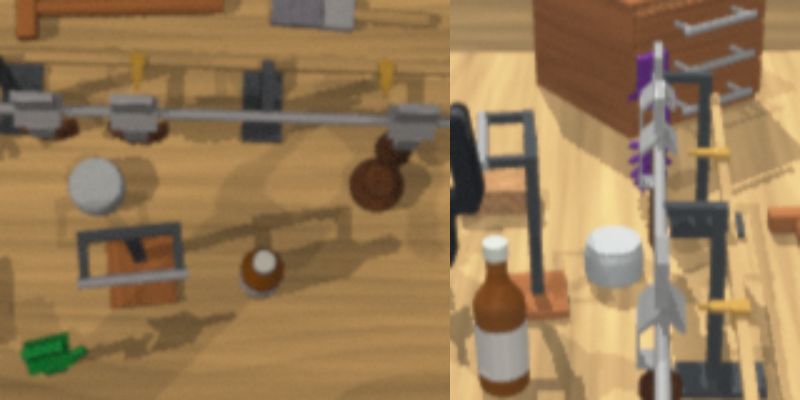

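The wet leaf hangs at (135,115) in line with the pointer (138,68), y 0.1175 against the target 0.1176. The twin at (38,112) is 103 mm away and the tassel has not moved. I'll let it settle and hand in.

Emit:
jog_arm:
  increments:
    - [[0,0,0,0,0,0,1],[0,0,0,0,0,0,1],[0,0,0,0,0,0,1],[0,0,0,0,0,0,1],[0,0,0,0,0,0,1]]

```text
time: 20.18
tool_pos: [0.4198, -0.3262, 0.3963]
tcp_rot: [2.253, 2.189, 0.0]
wrist_force: [0.1, -0.2, -0.1]
width: 1.001
grip_force: 0.0
```

Emit:
jog_arm:
  increments:
    - [[0,0,0,0,0,0,1],[0,0,0,0,0,0,1],[0,0,0,0,0,0,1],[0,0,0,0,0,0,1],[0,0,0,0,0,0,1]]

```text
time: 20.6
tool_pos: [0.4196, -0.3271, 0.396]
tcp_rot: [-2.254, -2.188, 0.0]
wrist_force: [-0.1, 0.3, 0.2]
width: 0.998
grip_force: 0.0
```

```bash
python3 -c "
from workcell import bot
print(bot.finish_job())"
```

```text
the job is handed in; nothing more can be done
None
```

The job is handed in at about 20.6 s: the wet leaf hangs in the left bay within about 1 mm of the brass pointer by my camera measurement, and the twin, slid along the bar, is about 103 mm from it (about 31 mm of air); the hand-in returned no verdict.

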